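# Start the bench press from its valve box

### The arm

A 7-joint arm with a two-finger parallel gripper is mounted at the origin on the work surface. World frame = base frame: x ahead of the robot, y to its left, z up, the work surface at z = 0. Lengths are in m, angles in rad, forces in N, time in s.
With the tool pointing down it reaches from about 0.425 to 0.875 m from the base axis. Payload 8.4 kg.
Tool frame: the origin (TCP) lies between the finger pads; the fingertips stand ahead of it and the grasp point (between the pads) lies 11 mm behind it (env.tip_extent is the z of the fingertips in the tool frame, in m); z points along the fingers, y is the line along which they close (so a half turn about z gives the same grasp; the last joint's range is limited). The gripper opens to 87 mm and grips with 3 to 60 N. Pads are 19 mm wide; open, the fingers measure 117 mm over their backs; the gripper's body (75 mm by 190 mm) begins 51 mm behind the grasp point.
Start: joints at [-1.342, 0.333, 0.04, 1.465, -0.013, 1.343, -0.059], TCP at [0.209, 0.615, 0.231] pointing down, gripper open.
Joint ranges: [-2.58, 2.58], [-0.38, 2.09], [-1.3, 1.39], [0.25, 2.4], [-1.5, 4.64], [0.08, 2.09], [-2.65, 2.65]. Speed limits (rad/s): [2.22, 2.22, 2.79, 2.79, 3.14, 3.14, 3.14].

### API

Orientations are given as a unit quaternion [w, x, y, z].
In Python, from bench import env, vision gives the robot as it stands. The module is installed in compiled form; this text tells all that it offers.
- The arm moves only by the tool arm_command, never from a script. Its argument "steps" is a list that holds one entry, the list of rows, each a list of 5 numbers: the closure, from 0 (fully open) to 1 (shut), then the shift along the tool's x, y, z in m, then the turn about the tool's z in rad. A call has 1 to 10 rows; each row shifts and turns the commanded pose from where the row before left it, along the tool's axes as they then stand; what a row does not reach is not made up. A row lasts 1/10 s, in which the tool goes at most 50 mm and 8.59 degrees, less where a joint would pass 70% of its speed; a pose out of reach is approached as far as the arm can. A call is refused whole if a number of a shift passes 0.05 or a number of a turn 0.15, either way. A call with a gripper value outside its range is refused whole. The fingers move at their own pace and stop on an object; "newtons" is the grip in N (left out, the last holds). Time passes only in rows, so rows that do not move let the fingers close. It gives the time, the measured TCP pose, the force, the opening and the grip force at its end, in the units of the state.
- env.get_obs(): the state, without advancing time (a new reading comes with each control period).
- vision.get_image(name): name is "side" or "top"; returns a dict with "frame" (384x512x3 uint8, blue, green, red), "mtx" (3x3 intrinsics, pixels), "dist_coeffs" ([k1, k2, p1, p2, k3] as OpenCV has them; the pictures are not rectified), "position" and "rotation" of the camera in the world. Camera axes: x right, y down, z forward; pixel columns grow to the right and rows downward; lengths in m; the calibration is good to about 2 mm. A picture is of the moment at which its call begins. There is no depth.
- env.finish_job(): hands the job in; it is judged then, once.
The state is a dict: "t": time; "joints": joint angles; "qvel": joint speeds; "joint_efforts": joint torques, N m; "eef_pos": TCP position; "tcp_rot": TCP orientation; "wrist_force": force on the tool from outside, world axes, zero at the start; "moment": the same for the moment, N m; "grip_width": finger opening in m; "gripper_force": force on a finger pad.
Only numpy, scipy, OpenCV 4.12 (cv2) and the standard library are available. Lean on these libraries where they do the work, as an engineer would, in place of code of your own. Each camera call takes 0.05 s, during which the arm holds its last target. There are 200 camera calls.

### The job

Run the bench press from its valve box with light fingertip pushes from above, in this order: push the big mushroom knob (main air) fully in, then the ball knob (part clamp) fully in, then press the straight thick plunger (ram) fully down and keep holding it there, so that the program finishes with the plunger held down and the press's ram down on the part. Push gently, leave the slim pin of the fourth valve alone, and neither pick up nor shift anything else on the bench.

Things in the scene. Friction and masses are not known exactly. Their poses are not given: they have to be found in the camera images.
- valve_box: fixed grey valve box, 150 mm (its x) by 360 mm (its y), lid 62 mm above the bench; origin at the centre of its underside. The four valves stand upright in one row along its y axis, 12 mm to the +x side of its middle line, 80 mm apart; which valve is in which place varies. Every knob moves straight down into the lid
- main_valve: main air valve: steel washer 37 mm across on the lid, carrying the big mushroom palm knob; origin on the lid, on the knob's axis
- main_knob (a joint): Joint value in m: 0 = fully out, 0.012 = fully in. Pushed further, the head sinks up to 8 mm more over an override spring (5 N, then 2.5 N per mm). Black mushroom knob of the main air valve. Detented: slides against about 3 N of friction and stays where it is left
- main_knob_top (a point): top centre of the mushroom knob (46 mm across, shallow dome, 36 mm above the lid when out); moves with it
- clamp_valve: part clamp valve: steel washer 37 mm across on the lid, carrying the ball knob; origin on the lid, on the knob's axis
- clamp_knob (a joint): Joint value in m: 0 = fully out, 0.012 = fully in. Pushed further, the head sinks up to 8 mm more over an override spring (5 N, then 2.5 N per mm). Black ball knob of the clamp valve. Detented: slides against about 3 N of friction and stays where it is left
- clamp_knob_top (a point): top of the ball knob (30 mm across on a thin stem, 48 mm above the lid when out); moves with it
- ram_valve: ram valve: steel washer 37 mm across on the lid, carrying the straight plunger; origin on the lid, on the plunger's axis
- ram_plunger (a joint): Joint value in m: 0 = fully out, 0.012 = fully in. Pushed further, the head sinks up to 8 mm more over an override spring (6 N, then 2.5 N per mm). Black plunger of the ram valve. Spring return: about 2.5 N at the top, 5 N at 12 mm; it comes back up when let go. The ram of the C-frame press at the robot's right follows it (plunger down = ram down; nothing to do at the press itself)
- ram_plunger_top (a point): top centre of the straight flat-topped plunger (26 mm across, 40 mm above the lid when out); moves with it
- blow_valve: blow-off valve, to be left alone: steel washer 37 mm across on the lid, carrying a slim pin; origin on the lid, on the pin's axis
- blow_pin (a joint): Joint value in m: 0 = fully out, 0.012 = fully in. Pushed further, the head sinks up to 8 mm more over an override spring (5 N, then 2.5 N per mm). Slim black pin of the blow-off valve, 11 mm across, top 30 mm above the lid; about 2 N of friction
- bush_a: loose brass bush, ring 30 mm outside, 20 mm bore, 22 mm tall, standing on the valve box's lid, robot side of the valves; origin at the centre of its underside
- bush_b: loose steel bush, ring 34 mm outside, 22 mm bore, 28 mm tall, standing on the bench just on the robot side of the box; origin at the centre of its underside
- hub: loose aluminium hub, flange 80 mm across and 10 mm thick with a 50 mm boss, 32 mm tall, on the bench close beyond the box; origin at the centre of its underside
- oil: loose white oil bottle, 48 mm across, 130 mm tall, standing near one end of the box; origin at the centre of its underside
- wrench: loose steel wrench 180 mm long lying flat on the bench between the robot and the box; origin near the middle of its length, underside
- driver: loose screwdriver 200 mm long with a black handle lying beyond the box; origin near the middle of its length, underside
- bin: loose blue open bin 150 x 110 x 75 mm on the bench, left; origin at the centre of its underside

How it is judged:
By the outcome, as a careful person would: the job done as asked, in the order asked, and still so for the second after the job is handed in, while the arm keeps its last pose, push and grip.
It also fails if it takes over 45 s, if anything falls off the work surface, if the arm or the gripper's body presses on something with over 40 N, if the wrist force passes 120 N, or if a joint passes its speed limit or range.

## Working session

There is one attempt and no reset: what is moved stays moved. The work goes in short steps, Python scripts to look and compute and a tool call to move; the robot and the scene stay as the last step left them, time stands still between calls to the robot, and variables do not carry over. Pictures are saved under pics/ and viewed, at most 10 in all, crops included, and the job is handed in when it is done.

Besides the shell and the picture viewer there is one more tool, called after ">>>" by a JSON object that holds its "fn" and its "kwargs". arm_command: Moves the arm, as the interface text tells. Its arguments: {"type":"object","properties":{"steps":{"type":"array"},"newtons":{"type":"number"}},"required":["steps"]}

```bash
mkdir -p pics
python3 - <<'E'
from bench import env,vision
import cv2,numpy as np,pickle
d={}
for n in("top","side"):
    i=vision.get_image(n);d[n]=i;cv2.imwrite(f"pics/{n}0.png",cv2.resize(i["frame"],(800,600),interpolation=cv2.INTER_CUBIC));print(n,np.round(i["position"],3),np.round(i["rotation"],3).tolist(),i["mtx"].round(1).tolist())
pickle.dump(d,open("d0.pkl","wb"))
o=env.get_obs();print(o["t"],o["eef_pos"],o["tcp_rot"],o["wrist_force"],o["grip_width"],env.tip_extent)
E
```

```text
top [0.469 0.147 1.04 ] [-0.037, 0.716, -0.697, 0.03] [[433.4, 0.0, 247.2], [0.0, 433.4, 191.4], [0.0, 0.0, 1.0]]
side [ 1.04  -0.258  0.634] [-0.376, 0.823, 0.388, -0.173] [[357.8, 0.0, 256.4], [0.0, 357.8, 198.5], [0.0, 0.0, 1.0]]
0.1 [0.20920139 0.61497869 0.22975801] [-6.27091878e-05  1.63190048e-01  9.86594391e-01 -7.15263730e-04] [-0.18068446 -0.87368899  0.70116208] 0.08707654835727706 0.008
```

View pics/top0.png

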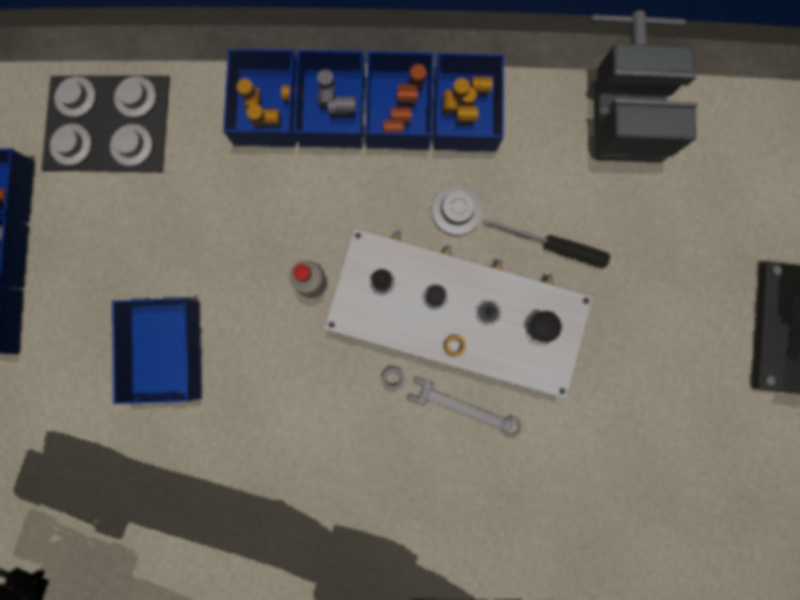

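View pics/side0.png

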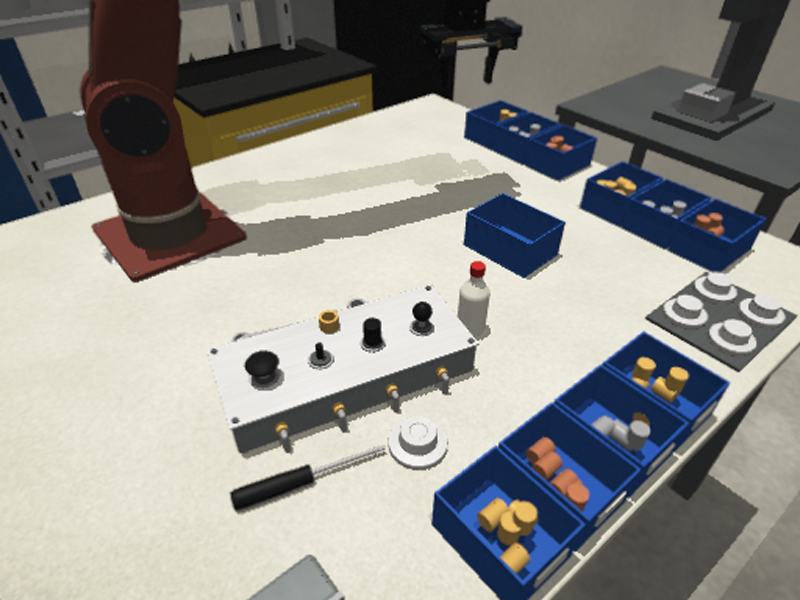

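Top view (800 px): ball (381,281), plunger (435,296), pin (488,312), mushroom (543,326); oil bottle beside the ball end. Side view: mushroom (262,352), pin (319,346), plunger (372,320), ball (422,303).

```bash
cat > h.py <<'E'
import cv2,numpy as np
from scipy.spatial.transform import Rotation as R
def ray(i,uv):
    p=cv2.undistortPoints(np.array([[uv]],float),i["mtx"],np.array(i["dist_coeffs"]))[0,0]
    q=np.array(i["rotation"]); r=R.from_quat(q[[1,2,3,0]]) if q.size==4 else R.from_matrix(q)
    return np.array(i["position"]),r.apply([p[0],p[1],1])
def atz(i,uv,z):
    c,d=ray(i,uv); return c+d*(z-c[2])/d[2]
def proj(i,P):
    q=np.array(i["rotation"]);r=R.from_quat(q[[1,2,3,0]]).inv()
    return cv2.projectPoints(r.apply(np.atleast_2d(P)-i["position"]),np.zeros(3),np.zeros(3),i["mtx"],np.array(i["dist_coeffs"]))[0][:,0]
E
python3 - <<'E'
import pickle;from h import *
d=pickle.load(open("d0.pkl","rb"));t=d["top"];s=.64
top=dict(ball=(381,281,.105),plun=(435,296,.102),pin=(488,312,.092),mush=(543,326,.095))
sd=dict(ball=(422,311,.095),plun=(372,320,.102),pin=(319,346,.092),mush=(262,356,.098))
for n in top:
    print(n,atz(t,np.array(top[n][:2])*s,top[n][2]).round(4),atz(d["side"],np.array(sd[n][:2])*s,sd[n][2]).round(4))
C=np.array([atz(t,np.array(c)*s,.062) for c in [(357,235),(586,300),(562,391),(332,325)]]);print(C.round(4),C.mean(0))
a=(C[0]+C[3]-C[1]-C[2])[:2];a/=np.hypot(*a);print("yaxis",a,"x",a[1],-a[0])
m=C.mean(0)[:2]+.012*np.array([a[1],-a[0]])
for k in(.12,.04,-.04,-.12):print(m+k*a)
for c in[(309,279)]:print("oil",atz(t,np.array(c)*s,.05))
print("oilcap",atz(t,np.array((301,272))*s,.13))
E
```

```text
ball [0.5825 0.1651 0.105 ] [0.5875 0.1636 0.095 ]
plun [0.5638 0.0895 0.102 ] [0.563  0.0903 0.102 ]
pin [0.5442 0.014  0.092 ] [0.5504 0.0081 0.092 ]
mush [ 0.5263 -0.0631  0.095 ] [ 0.5237 -0.0638  0.098 ]
[[ 0.6547  0.203   0.062 ]
 [ 0.5678 -0.1334  0.062 ]
 [ 0.4354 -0.0988  0.062 ]
 [ 0.5218  0.235   0.062 ]] [0.54492562 0.05146616 0.062     ]
yaxis [0.25024498 0.96818255] x 0.9681825490970039 -0.25024498321450483
[0.58657321 0.16464513]
[0.56655361 0.08719053]
[0.54653401 0.00973592]
[ 0.52651441 -0.06771868]
oil [0.58939836 0.27244608 0.05      ]
oilcap [0.588928   0.27357611 0.13      ]
```

>>> {"fn": "arm_command", "kwargs": {"steps": [[[1,-0.0314,-0.0173,0,0],[1,-0.0314,-0.0173,0,0],[1,-0.0314,-0.0173,0,0],[1,-0.0314,-0.0173,0,0],[1,-0.0314,-0.0173,0,0],[1,-0.0314,-0.0173,0,0],[1,-0.0314,-0.0173,0,0],[1,-0.0314,-0.0173,0,0],[1,-0.0314,-0.0173,0,0],[1,-0.0314,-0.0173,0,0]]], "newtons": 10}}

```text
t: 1.1
eef_pos: [0.4515, 0.3491, 0.2303]
tcp_rot: [-0.0, 0.163, 0.987, -0.0]
wrist_force: [-0.1, 0.6, -0.6]
grip_width: 0.0153
gripper_force: 0.0
```

>>> {"fn": "arm_command", "kwargs": {"steps": [[[1,-0.0206,-0.0369,0,0],[1,-0.0206,-0.0369,0,0],[1,-0.0206,-0.0369,0,0],[1,-0.0206,-0.0369,0,0],[1,-0.0206,-0.0369,0,0],[1,-0.0206,-0.0369,0,0],[1,-0.0206,-0.0369,0,0],[1,-0.0206,-0.0369,0,0],[1,-0.0206,-0.0369,0,0],[1,-0.0206,-0.0369,0,0]]]}}

```text
t: 2.1
eef_pos: [0.5269, -0.0668, 0.2305]
tcp_rot: [-0.0, 0.163, 0.987, 0.0]
wrist_force: [2.1, 0.7, -0.7]
grip_width: 0.0007
gripper_force: 0.0
```

>>> {"fn": "arm_command", "kwargs": {"steps": [[[1,0,0,0.03,0],[1,0,0,0.03,0],[1,0,0,0.01,0],[1,0,0,0,0],[1,0,0,0,0]]]}}

```text
t: 2.6
eef_pos: [0.5275, -0.065, 0.1615]
tcp_rot: [0.0, 0.163, 0.987, 0.0]
wrist_force: [0.3, 0.1, 0.8]
grip_width: 0.0004
gripper_force: 0.0
```

>>> {"fn": "arm_command", "kwargs": {"steps": [[[1,0,0,0.02,0],[1,0,0,0.02,0],[1,0,0,0.01,0],[1,0,0,0.004,0],[1,0,0,0.004,0],[1,0,0,0,0],[1,0,0,0,0]]]}}

```text
t: 3.3
eef_pos: [0.5276, -0.0653, 0.1032]
tcp_rot: [0.001, 0.163, 0.987, 0.0]
wrist_force: [-1.0, -0.5, -1.0]
grip_width: 0.0004
gripper_force: 0.0
```

>>> {"fn": "arm_command", "kwargs": {"steps": [[[1,0,0,0.003,0],[1,0,0,0.003,0],[1,0,0,0.003,0],[1,0,0,0,0],[1,0,0,0,0]]]}}

```text
t: 3.8
eef_pos: [0.5276, -0.0653, 0.0939]
tcp_rot: [0.001, 0.163, 0.987, 0.0]
wrist_force: [-0.4, 0.0, 6.3]
grip_width: 0.0004
gripper_force: 2.8
```

>>> {"fn": "arm_command", "kwargs": {"steps": [[[1,0,0,0.0015,0],[1,0,0,0,0],[1,0,0,0,0]]]}}

```text
t: 4.1
eef_pos: [0.5277, -0.0653, 0.0927]
tcp_rot: [0.001, 0.163, 0.987, 0.0]
wrist_force: [-0.6, 0.0, 8.5]
grip_width: -0.0
gripper_force: 4.3
```

Run:
```python
from bench import env,vision
import cv2,numpy as np
i=vision.get_image("side");j=vision.get_image("top")
a=cv2.resize(i["frame"][160:310,110:330],(587,400),interpolation=cv2.INTER_CUBIC)
cv2.imwrite("pics/s1.png",a)
print(env.get_obs()["wrist_force"],env.get_obs()["eef_pos"])
```

```text
[-1.07022471  0.12559478  9.182991  ] [ 0.52774791 -0.06528061  0.09275195]
```

View pics/s1.png

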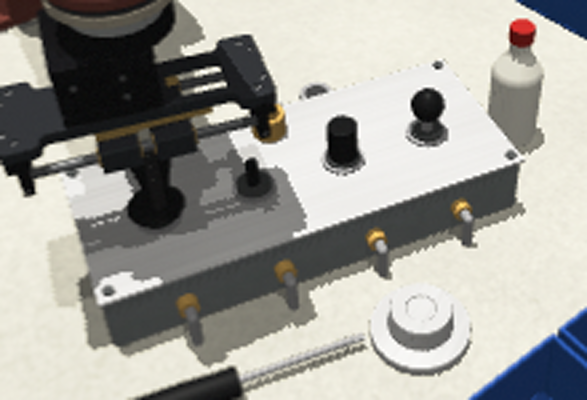

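The tip is on the mushroom at (155,195) with 9 N, so the knob is in and on its override spring. The pin is untouched, and the ball (428,105) and plunger (342,130) are clear. I'll lift and move over the ball.

>>> {"fn": "arm_command", "kwargs": {"steps": [[[1,0,0,-0.015,0],[1,0,0,-0.03,0],[1,0,0,-0.03,0],[1,0.0033,0.0394,0,0],[1,0.0033,0.0394,0,0],[1,0.0033,0.0394,0,0],[1,0.0033,0.0394,0,0],[1,0.0033,0.0394,0,0],[1,0.0033,0.0394,0,0],[1,0,0,0,0]]]}}

```text
t: 5.2
eef_pos: [0.5838, 0.1721, 0.1658]
tcp_rot: [-0.001, 0.159, 0.987, 0.001]
wrist_force: [-0.2, -0.0, -0.5]
grip_width: 0.0005
gripper_force: 0.0
```

>>> {"fn": "arm_command", "kwargs": {"steps": [[[1,0,0,0.02,0],[1,0,0,0.02,0],[1,0,0,0,0],[1,0,0,0,0]]]}}

```text
t: 5.6
eef_pos: [0.5842, 0.1645, 0.127]
tcp_rot: [-0.0, 0.163, 0.987, -0.0]
wrist_force: [-0.6, -0.0, 1.8]
grip_width: 0.0005
gripper_force: 0.0
```

Run:
```python
from bench import env,vision
import cv2,numpy as np
i=vision.get_image("side")
a=cv2.resize(i["frame"][140:290,110:330],(587,400),interpolation=cv2.INTER_CUBIC)
cv2.imwrite("pics/s2.png",a)
from h import *
o=env.get_obs();print(o["wrist_force"],o["eef_pos"])
```

```text
[ 0.2470213  -0.18915135  0.38252304] [0.58472768 0.16468204 0.12773363]
```

View pics/s2.png

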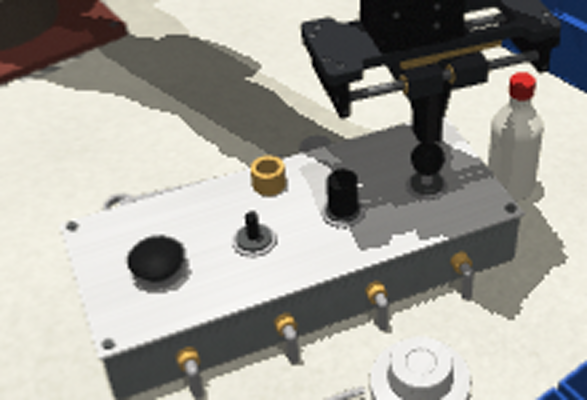

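The mushroom has stayed in at (157,260), and the fingertip is centred over the ball (428,158). Pushing it now.

>>> {"fn": "arm_command", "kwargs": {"steps": [[[1,0,0,0.004,0],[1,0,0,0.004,0],[1,0,0,0.004,0],[1,0,0,0.003,0],[1,0,0,0.003,0],[1,0,0,0.003,0],[1,0,0,0,0],[1,0,0,0,0]]]}}

```text
t: 6.45
eef_pos: [0.5847, 0.165, 0.1063]
tcp_rot: [0.0, 0.163, 0.987, 0.0]
wrist_force: [0.2, 0.6, 4.0]
grip_width: 0.0007
gripper_force: 1.9
```

>>> {"fn": "arm_command", "kwargs": {"steps": [[[1,0,0,0.0015,0],[1,0,0,0,0],[1,0,0,0,0]]]}}

```text
t: 6.75
eef_pos: [0.5849, 0.1651, 0.1052]
tcp_rot: [0.0, 0.163, 0.987, 0.0]
wrist_force: [0.2, -0.9, 7.3]
grip_width: 0.0001
gripper_force: 3.8
```

>>> {"fn": "arm_command", "kwargs": {"steps": [[[1,0,0,0.001,0],[1,0,0,0,0],[1,0,0,0,0]]]}}

```text
t: 7.05
eef_pos: [0.5849, 0.1651, 0.1045]
tcp_rot: [0.0, 0.163, 0.987, 0.0]
wrist_force: [-0.0, -0.6, 9.7]
grip_width: 0.0005
gripper_force: 4.7
```

>>> {"fn": "arm_command", "kwargs": {"steps": [[[1,0,0,-0.01,0],[1,0,0,-0.02,0],[1,0,0,0,0],[1,-0.002,-0.0263,0,0],[1,-0.002,-0.0263,0,0],[1,-0.002,-0.0263,0,0],[1,0,0,0,0],[1,0,0,0,0]]]}}

```text
t: 7.85
eef_pos: [0.5643, 0.088, 0.1331]
tcp_rot: [-0.0, 0.164, 0.987, -0.0]
wrist_force: [0.4, 0.7, -0.1]
grip_width: 0.0006
gripper_force: 0.0
```

Run:
```python
from bench import env,vision
import cv2,numpy as np
i=vision.get_image("side")
a=cv2.resize(i["frame"][140:290,110:330],(587,400),interpolation=cv2.INTER_CUBIC)
cv2.imwrite("pics/s3.png",a)
o=env.get_obs();print(o["wrist_force"],o["eef_pos"])
```

```text
[ 0.07794924 -0.02286223  0.14750201] [0.56447157 0.08896285 0.13317177]
```

View pics/s3.png

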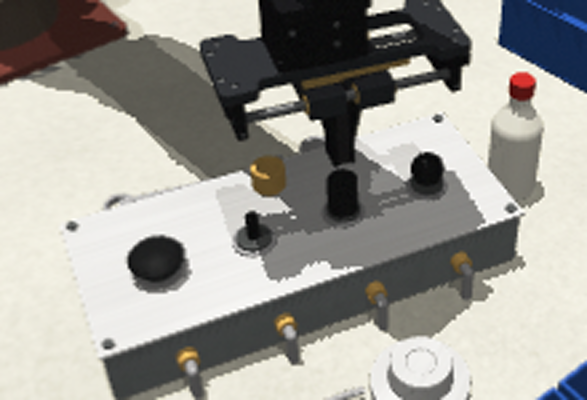

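The ball is now in at (428,170), and the tip is centred over the plunger (343,178). Pressing the plunger.

>>> {"fn": "arm_command", "kwargs": {"steps": [[[1,0,0,0.01,0],[1,0,0,0.01,0],[1,0,0,0.004,0],[1,0,0,0.003,0],[1,0,0,0.003,0],[1,0,0,0.003,0],[1,0,0,0.0025,0],[1,0,0,0,0],[1,0,0,0,0]]]}}

```text
t: 8.8
eef_pos: [0.5646, 0.0887, 0.0983]
tcp_rot: [-0.0, 0.163, 0.987, 0.0]
wrist_force: [-3.4, 2.4, 6.5]
grip_width: 0.0002
gripper_force: 3.1
```

>>> {"fn": "arm_command", "kwargs": {"steps": [[[1,0,0,0.0015,0],[1,0,0,0,0],[1,0,0,0,0]]]}}

```text
t: 9.1
eef_pos: [0.5647, 0.0888, 0.0971]
tcp_rot: [-0.0, 0.163, 0.987, 0.0]
wrist_force: [-4.8, 2.3, 8.9]
grip_width: 0.0005
gripper_force: 4.6
```

>>> {"fn": "arm_command", "kwargs": {"steps": [[[1,0,0,0.001,0],[1,0,0,0,0],[1,0,0,0,0],[1,0,0,0,0]]]}}

```text
t: 9.5
eef_pos: [0.5647, 0.0888, 0.0963]
tcp_rot: [-0.0, 0.163, 0.987, 0.0]
wrist_force: [-5.4, 2.1, 11.5]
grip_width: 0.0006
gripper_force: 5.5
```

Run:
```python
from bench import env,vision
import cv2,numpy as np
i=vision.get_image("side")
cv2.imwrite("pics/s4.png",cv2.resize(i["frame"],(800,600),interpolation=cv2.INTER_CUBIC))
j=vision.get_image("top")
cv2.imwrite("pics/t4.png",cv2.resize(j["frame"],(800,600),interpolation=cv2.INTER_CUBIC))
o=env.get_obs();print(o["wrist_force"],o["eef_pos"],o["moment"])
```

```text
[-4.712819    1.92560238 10.99265252] [0.56475669 0.08879484 0.09635164] [0.51420784 1.24236848 0.02393443]
```

View pics/s4.png

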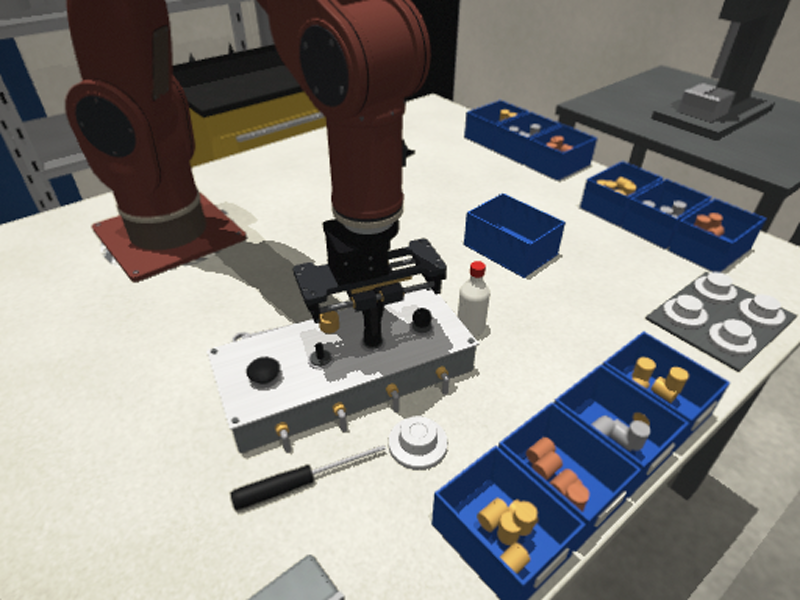

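View pics/t4.png

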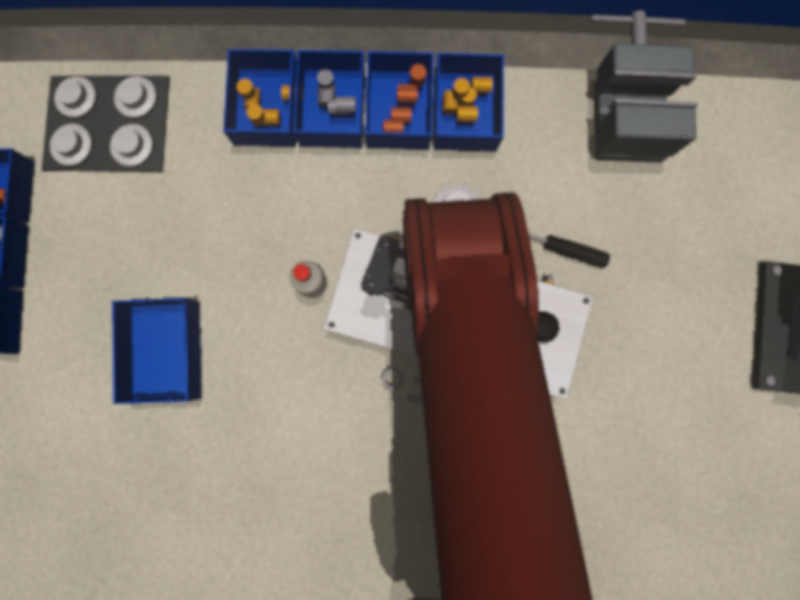

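Plunger held in at about 11 N on its override spring, mushroom and ball in. The bush (329,320), the bottle and the bin are where they were.

```bash
python3 -c "
from bench import env
print(env.finish_job())"
```

```text
the job is handed in; nothing more can be done
None
```

I pushed the main air knob fully in, then the clamp knob, then pressed the ram plunger down and handed the job in at about 9.6 s with it held at about 11 N; the slim pin and loose items in view looked undisturbed, but the press's ram was out of camera view, so I did not see it come down.

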